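Roll the parts tote to the end stop and lift it off

ROBOT

A 6-joint arm with a two-finger parallel gripper is mounted at the origin on a cart in front of the work surface, level with it; the furniture and walls round the work are solid. World frame = base frame: x ahead of the robot, y to its left, z up, the work surface at z = 0. Lengths are in m, angles in degrees, forces in N, time in s.
With the tool pointing down it reaches from about 0.25 to 0.8 m from the base axis. Payload 3.9 kg.
Tool frame: the origin (TCP) lies at the very end of the fingers, on their centre line; the grasp point (between the pads) lies 19 mm behind it; z points along the fingers, y is the line along which they close (so a half turn about z gives the same grasp; the last joint's range is limited). The gripper opens to 85 mm and grips with 20 to 120 N. Pads are 22 mm wide; open, the fingers measure 114 mm over their backs; the gripper's body (76 mm by 85 mm) begins 54 mm behind the grasp point. The pads swing forward as they close: fully open they stand 13 mm farther back than shut.
Start: joints at [-64.973, 14.897, -7.913, 67.191, 0, 90], TCP at [0.222, -0.476, 0.231] pointing down, gripper open.
Joint ranges: [-159.42, 159.42], [-47.68, 98.78], [-73.54, 78.23], [-108.79, 121.32], [-90, 84.71], [-180, 180]. Speed limits (degrees/s): [147.25, 147.25, 180, 180, 180, 180].

INTERFACE

Orientations are given as [roll, pitch, yaw] about the fixed x, y, z axes, in that order (R = Rz(yaw) Ry(pitch) Rx(roll)).
In Python, from rig import manip gives the robot as it stands. The module is installed in compiled form; this text tells all that it offers.
- The arm moves only by the tool carry_out, never from a script. Its argument "moves" is a list of rows, each an object with "dp": the shift along the tool's x, y, z in mm, a list of three; "yaw": the turn about the tool's z in degrees. A call has exactly 8 rows; each row shifts and turns the commanded pose from where the row before left it, along the tool's axes as they then stand; what a row does not reach is not made up. A row lasts 1/8 s, in which the tool goes at most 62.5 mm and 10.7 degrees, less where a joint would pass 70% of its speed; a pose out of reach is approached as far as the arm can. A call with a gripper value outside its range is refused whole. "hand" is the finger opening in mm, from 0 to 85.4, set as the call begins (left out, the last holds). The fingers move at their own pace and stop on an object; "force" is the grip in N (left out, the last holds). Time passes only in rows, so rows that do not move let the fingers close, or fill a call up. It gives the time, the measured TCP pose, the force, the opening and the grip force at its end, in the units of the state.
- manip.state(): the state, without advancing time (a new reading comes with each control period).
- manip.capture(name): name is "scene" or "top" or "wrist"; returns (picture, depth): 384x512x3 uint8, red, green, blue; 384x512 float32, m along the optical axis (not along the pixel's ray), 0 where there is no reading.
- manip.camera_info(name): a dict with "fx", "fy", "cx", "cy" (pixels), "rvec" (rotation vector, rad) and "tvec" (3), from world to camera coordinates, as OpenCV has them; the wrist camera has in their place "tool_from_camera" (4x4, takes a point from camera to tool coordinates, whose origin is the TCP and whose axes are the flange's). Camera axes: x right, y down, z forward; pixel columns grow to the right and rows downward; lengths in m; the calibration is good to about 2 mm. The wrist camera is an equidistant fisheye: a pixel r from the principal point sees the ray r / f radians off the axis. A picture is of the moment at which its call begins: read the wrist's pose just before it. camera_info takes no time and is no camera call.
- manip.close_job(): hands the job in; it is judged then, once.
The state is a dict: "t": time; "joint_pos": joint angles; "qd": joint speeds; "effort": joint torques, N m; "ee_pos": TCP position; "tcp_rot": TCP orientation; "force": force on the tool from outside, world axes, zero at the start; "ft_torque": the same for the moment, N m; "grip_width": finger opening in m; "grip_force": force on a finger pad.
Only numpy, scipy, OpenCV 4.12 (cv2) and the standard library are available. Lean on these libraries where they do the work, as an engineer would, in place of code of your own. Each camera call takes 0.05 s, during which the arm holds its last target. There are 200 camera calls.

TASK

Roll the blue tote along the roller track until it is up against the end stop, keeping it down on the rollers all the way. Then lift it off and set it down gently, upright, in the middle of the green mat with its long side along the mat's long side, and let go. Leave the grey tote where it stands.

Things in the scene. Friction and masses are not known exactly. Their poses are not given: they have to be found in the camera images.
- blue_tote_center (a point): open blue plastic tote, 120 (x) x 76 (y) mm, rim 50 mm high, a green circuit board inside. A black carrying bar, 14 mm wide (y) and 18 mm high, runs over its middle along its whole length; mid-bar lies 37 mm above this point, its top 92 mm above the tote's underside. 0.2 to 0.5 kg. Starts on the rollers, its x along the track's. Point: tote centre, 46 mm above its underside; z up.
- roller_track: fixed aluminium track, 380 x 106 mm, of 16 freely turning rollers, their tops 40 mm above the table. Origin: its middle, at table height; x along it to the end stop, y across, z up. Side rails 86 mm apart reach 8 mm above the rollers. The yellow end stop, 85 mm above the table, has a black rubber pad with its face at x = 174 mm: a tote against it has its centre at x = 114 mm. A low bar closes the other end.
- mat: flat green mat fixed to the table, 170 x 130 mm, 3 mm thick. Origin: centre of its underside. x along its long side, y along its short side, z up.
- grey_tote_center (a point): open grey plastic tote, 120 (x) x 76 (y) mm, rim 50 mm high, a sheet-metal bracket inside. A black carrying bar, 14 mm wide (y) and 18 mm high, runs over its middle along its whole length; mid-bar lies 37 mm above this point, its top 92 mm above the tote's underside. Stands on the table; not to be moved. Point: tote centre, 46 mm above its underside; z up.

How it is judged (in metres and radians):
On the way, in this order (a step that is already met when the one before it is completed fails the run):
1. the blue tote stands on the rollers against the end stop (x of blue_tote_center in the frame of roller_track above 0.102 m and z of blue_tote_center in the frame of roller_track between 0.08 and 0.092 m and y of blue_tote_center in the frame of roller_track between -0.02 and 0.02 m and angle between blue_tote_center's own z axis and vertical below 0.1 rad), for 0.2 s.
2. the blue tote is lifted clear of the rollers (z of blue_tote_center in the frame of roller_track above 0.101 m), for 0.1 s.
At the end, for the whole second after the job is handed in: The blue tote stands upright (within 6 degrees) and still, flat on the green mat, its middle within 30 mm of the mat's middle and its long side within 15 degrees of the mat's long side (horizontal distance between blue_tote_center and mat below 0.03 m and angle between the x axis of blue_tote_center and the x axis of mat, either way round below 0.26 rad and z of blue_tote_center in the frame of mat between 0.043 and 0.055 m and angle between blue_tote_center's own z axis and vertical below 0.1 rad and linear speed of blue_tote below 0.02 m/s); the robot touches nothing.
It fails at once if the blue tote is carried along the track 12 to 30 mm off the rollers while still more than 50 mm short of the end stop (x of blue_tote_center in the frame of roller_track between -0.2 and 0.064 m and y of blue_tote_center in the frame of roller_track between -0.015 and 0.015 m and z of blue_tote_center in the frame of roller_track between 0.098 and 0.116 m).
It fails at once if the blue tote is dropped or thrown: it moves faster than 0.6 m/s while the fingers do not hold it (linear speed of blue_tote above 0.6 m/s and contact force between the fingers and blue_tote below 0.3 N).
It fails at once if the grey tote is moved more than 20 mm or tipped (distance of grey_tote_center from where it was at the start of the episode above 0.02 m or angle between grey_tote_center's own z axis and vertical above 0.2 rad).
It also fails if it takes over 45 s, if anything falls off the work surface, if the arm or the gripper's body presses on something with over 40 N, if the wrist force passes 120 N, or if a joint passes its speed limit or range.

## Working session

There is one attempt and no reset: what is moved stays moved. The work goes in short steps, Python scripts to look and compute and a tool call to move; the robot and the scene stay as the last step left them, time stands still between calls to the robot, and variables do not carry over. Pictures are saved under pics/ and viewed, at most 10 in all, crops included, and the job is handed in when it is done.

Besides the shell and the picture viewer there is one more tool, called in YAML: its name, and indented under it one key for each argument. carry_out: Moves the arm, as the interface text tells. Its arguments: {"type":"object","properties":{"moves":{"type":"array"},"hand":{"type":"number"},"force":{"type":"number"}},"required":["moves"]}

```bash
mkdir -p pics; python3 - <<'E'
from rig import manip
import cv2,numpy as np
print(manip.state())
for n in ("scene","top"):
    p,d=manip.capture(n); np.savez(f"{n}.npz",p=p,d=d); cv2.imwrite(f"pics/{n}0.png",p[...,::-1]); print(n,manip.camera_info(n),(d>0).mean())
E
```

```text
{'t': 0.0, 'joint_pos': array([-6.49721965e+01,  1.49355855e+01, -7.98597128e+00,  6.71912415e+01,
        4.04384422e-04,  8.99981549e+01]), 'qd': array([ 0.09990691,  0.05741047,  0.0203297 , -0.08400824, -0.0586245 ,
       -0.04397482]), 'effort': array([-6.31890043e-05, -4.05678284e+01,  2.53924656e+01,  1.88156072e-02,
        2.25877898e-05,  1.59553565e-05]), 'ee_pos': array([ 0.22181527, -0.475077  ,  0.23046487]), 'tcp_rot': array([-1.79887202e+02, -4.08016096e-04,  2.50296478e+01]), 'force': array([0.51876388, 0.01448879, 0.33655591]), 'ft_torque': array([-0.00997293,  0.01868834,  0.03295741]), 'grip_force': 0.0, 'grip_width': 0.08515905159948751}
scene {'fx': 386.80620685980017, 'fy': 386.80620685980017, 'cx': 260.0745215998748, 'cy': 187.99546011359632, 'rvec': array([ 0.82375645, -2.43083233,  1.26123937]), 'tvec': array([0.45805552, 0.25164424, 0.6426612 ])} 0.9960784912109375
top {'fx': 445.8068390711349, 'fy': 445.8068390711349, 'cx': 257.47906679575556, 'cy': 191.24447056103372, 'rvec': array([ 2.14460433, -2.16118468,  0.1358441 ]), 'tvec': array([-0.00359934,  0.54989248,  0.93408144])} 0.9958292643229166
```

View pics/top0.png

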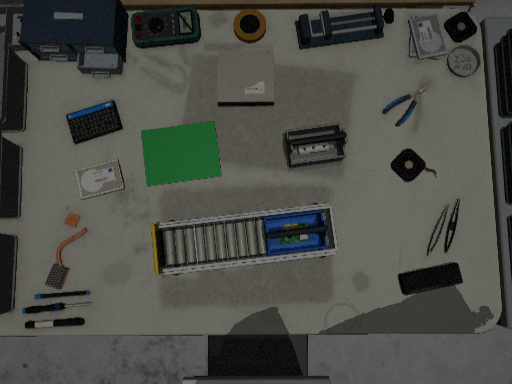

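View pics/scene0.png

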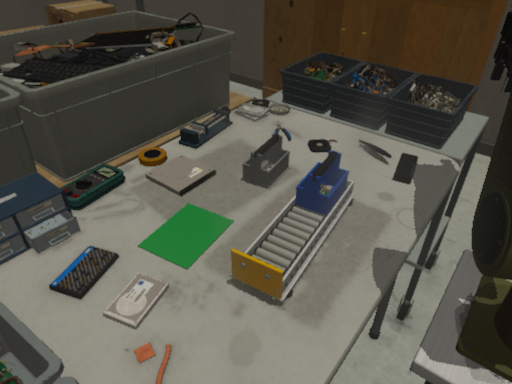

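Top view: the track runs from the yellow stop (155,248) to the blue tote at (297,233). The mat is at (181,153) and the grey tote at (315,146). The scene view shows the same layout, with the stop at (258,270), the blue tote at (325,185) and the mat at (187,234). Next I measure them.

```bash
cat > h.py <<'E'
import numpy as np,cv2
from rig import manip
def cam(n):
    i=manip.camera_info(n); R=cv2.Rodrigues(i["rvec"])[0]; return i,R,i["tvec"]
def world(n,d):
    i,R,t=cam(n); v,u=np.mgrid[:d.shape[0],:d.shape[1]]
    P=np.stack([(u-i["cx"])/i["fx"]*d,(v-i["cy"])/i["fy"]*d,d],-1)
    return (P-t)@R
def ray(n,uv,z):
    i,R,t=cam(n); uv=np.atleast_2d(uv).astype(float)
    r=np.c_[(uv[:,0]-i["cx"])/i["fx"],(uv[:,1]-i["cy"])/i["fy"],np.ones(len(uv))]@R
    c=-R.T@t; return c+r*((z-c[2])/r[:,2])[:,None]
def masks(p):
    h=cv2.cvtColor(p,cv2.COLOR_RGB2HSV); H,S,V=h[...,0],h[...,1],h[...,2]
    return dict(blue=(H>108)&(H<128)&(S>150)&(V>50),green=(H>60)&(H<80)&(S>180)&(V>90),yellow=(H>15)&(H<30)&(S>180)&(V>100))
def big(m):
    n,l,s,c=cv2.connectedComponentsWithStats(m.astype(np.uint8)); return l==1+np.argmax(s[1:,4])
E
python3 - <<'E'
from h import *
for n in ("top","scene"):
    f=np.load(n+".npz"); p,d=f["p"],f["d"]; W=world(n,d)
    print(n)
    for k,m in masks(p).items():
        m=big(m); q=W[m&(d>0)]
        v,u=np.nonzero(m)
        print(k,m.sum(),'px',u.min(),u.max(),v.min(),v.max(),'lo',np.percentile(q,2,0).round(3),'hi',np.percentile(q,98,0).round(3),'med',np.median(q,0).round(3))
        if k=="green":
            g=ray(n,np.c_[u,v],.003)[:,:2]
            r=cv2.minAreaRect(g.astype(np.float32)*1000); print(' mat rect',r)
    # bars: dark points 0.06..0.15 high
    V=p.max(-1)
    for nm,(x0,x1,y0,y1) in dict(blue=(.2,.45,-.25,0.05),grey=(.45,.7,-.3,-.02)).items():
        m=(W[...,2]>(.112 if nm=="blue" else .075))&(W[...,2]<.16)&(W[...,0]>x0)&(W[...,0]<x1)&(W[...,1]>y0)&(W[...,1]<y1)&(d>0)
        m=big(m); q=W[m]; print(nm,'bar',m.sum(),'zp50,95',np.percentile(q[:,2],[10,50,95]).round(3),cv2.minAreaRect(q[:,:2].astype(np.float32)*1000))
    # track: everything 0.03-0.06 near
E
```

```text
top
blue 541 px 267 326 233 255 lo [ 0.417 -0.143  0.041] hi [ 0.455 -0.028  0.129] med [ 0.432 -0.082  0.045]
green 4 px 214 215 158 161 lo [0.624 0.088 0.002] hi [0.631 0.09  0.005] med [0.627 0.088 0.004]
 mat rect ((627.5509033203125, 89.31656646728516), (6.934834957122803, 2.2712178230285645), 0.2778737246990204)
yellow 148 px 151 157 224 273 lo [0.381 0.196 0.082] hi [0.476 0.209 0.088] med [0.431 0.203 0.085]
blue bar 61 zp50,95 [0.127 0.13  0.133] ((449.141845703125, -46.81603240966797), (12.645387649536133, 46.29228591918945), 16.988492965698242)
grey bar 680 zp50,95 [0.088 0.13  0.134] ((470.59100341796875, -81.865478515625), (53.77492141723633, 120.26222229003906), 6.26143741607666)
scene
blue 71 px 297 320 163 189 lo [ 0.461 -0.131  0.087] hi [ 0.5   -0.018  0.13 ] med [ 0.49  -0.044  0.09 ]
green 1611 px 148 208 204 255 lo [0.596 0.1   0.002] hi [0.707 0.231 0.006] med [0.661 0.172 0.004]
 mat rect ((647.1753540039062, 165.50143432617188), (120.55841827392578, 152.9083251953125), 7.863979339599609)
yellow 211 px 232 282 249 274 lo [0.379 0.201 0.08 ] hi [0.475 0.213 0.087] med [0.424 0.207 0.084]
blue bar 83 zp50,95 [0.116 0.125 0.132] ((443.8128662109375, -42.119659423828125), (12.218695640563965, 42.76974868774414), 0.25749829411506653)
grey bar 658 zp50,95 [0.082 0.108 0.133] ((476.0003662109375, -81.04175567626953), (51.83612060546875, 122.0481185913086), 0.03620760515332222)
```

```bash
cat > m.py <<'E'
from h import *
def rect(q): return [np.round(a,1) for a in cv2.minAreaRect((q[:,:2]*1000).astype(np.float32))]
def run(n,p,d):
    W=world(n,d); h=cv2.cvtColor(p,cv2.COLOR_RGB2HSV); H,S=h[...,0].astype(int),h[...,1]; V=h[...,2]
    X,Y,Z=W[...,0],W[...,1],W[...,2]
    print(n)
    m=big((H>55)&(H<85)&(S>140)&(V>50)&(Z<.02)); v,u=np.nonzero(m)
    print(' mat z',np.median(Z[m]).round(4),'rays',rect(ray(n,np.c_[u,v],.003)),'depth',rect(W[m]))
    for nm,(x0,x1,y0,y1,zl) in dict(blue=(.35,.55,-.25,.18,.118),grey=(.56,.8,-.3,-.02,.079)).items():
        b=(Z>zl)&(Z<.16)&(X>x0)&(X<x1)&(Y>y0)&(Y<y1)
        b=big(b); q=W[b]; print(nm,'bar',b.sum(),'z',np.percentile(q[:,2],[10,50,90]).round(4),rect(q))
        v,u=np.nonzero(b)
        print('   px',u.min(),u.max(),v.min(),v.max())
    b=big((H>12)&(H<32)&(S>150)&(V>80)&(X<.6)&(Y>.1)); print(' stop',b.sum(),'ztop',np.percentile(Z[b],90).round(3),rect(W[b&(Z>.078)]))
    b=big((Z>.03)&(Z<.060)&(X>.3)&(X<.56)&(Y>-.3)&(Y<.25)); print(' track',b.sum(),rect(W[b]))
if __name__=="__main__":
    for n in ("top","scene"):
        f=np.load(n+".npz"); run(n,f["p"],f["d"])
E
python3 m.py
```

```text
top
 mat z 0.0032 rays [array([643.9, 166.7]), array([128., 169.]), np.float64(7.6)] depth [array([643.9, 166.7]), array([128.6, 169.1]), np.float64(7.7)]
blue bar 503 z [0.1285 0.1312 0.1333] [array([458.4, -83.1]), array([ 28. , 119.7]), np.float64(6.5)]
   px 265 327 221 242
grey bar 477 z [0.086  0.091  0.0935] [array([ 652.8, -134.2]), array([ 30.2, 120.2]), np.float64(7.6)]
   px 288 347 128 150
 stop 171 ztop 0.087 [array([428.1, 202.5]), array([100. ,   7.3]), np.float64(5.8)]
 track 4605 [array([448.5,  15.8]), array([103. , 375.9]), np.float64(6.5)]
scene
 mat z 0.0039 rays [array([644., 171.]), array([127.9, 167.1]), np.float64(7.4)] depth [array([643.3, 171. ]), array([129.3, 168.3]), np.float64(8.1)]
blue bar 361 z [0.1207 0.13   0.133 ] [array([458.7, -79.9]), array([ 29.4, 120.9]), np.float64(6.5)]
   px 308 341 150 182
grey bar 268 z [0.0812 0.0896 0.093 ] [array([ 653.2, -131.7]), array([ 30.6, 122.5]), np.float64(8.2)]
   px 251 282 133 158
 stop 1353 ztop 0.084 [array([280.2, 369.6]), array([ 82.1, 498.9]), np.float64(42.1)]
 track 4569 [array([448.8,  20.3]), array([103.4, 384.8]), np.float64(6.6)]
```

Measured results (world mm), with the two views agreeing within about 4 mm:

| Item | Position | Axis heading | Height check |
|---|---|---|---|
| Blue bar centre | (458.5, -81.5) | 96.5° | top at z 132, as given |
| Mat | (644, 169) | 97.6° | as given |
| Track | (449, 18) | 96.5° | as given |

The tote has about 214 mm to travel to the stop. I approach now.

carry_out:
  moves:
    - {"dp": [47.5,-32,-2],"yaw": 0}
    - {"dp": [47.5,-32,-2],"yaw": 0}
    - {"dp": [47.5,-32,-2],"yaw": 0}
    - {"dp": [47.5,-32,-2],"yaw": 0}
    - {"dp": [47.5,-32,-2],"yaw": 0}
    - {"dp": [47.5,-32,-2],"yaw": 0}
    - {"dp": [47.5,-32,-2],"yaw": 0}
    - {"dp": [47.5,-32,-2],"yaw": 0}
  hand: 60

```text
t: 1.1
ee_pos: [0.4586, -0.0812, 0.2472]
tcp_rot: [180.0, 0.0, 25.0]
force: [0.4, -0.2, -0.3]
grip_width: 0.0601
grip_force: 0.0
```

carry_out:
  moves:
    - {"dp": [0,0,0],"yaw": -9}
    - {"dp": [0,0,0],"yaw": -9}
    - {"dp": [0,0,0],"yaw": -9}
    - {"dp": [0,0,0],"yaw": -9}
    - {"dp": [0,0,0],"yaw": -9}
    - {"dp": [0,0,0],"yaw": -9}
    - {"dp": [0,0,0],"yaw": -9}
    - {"dp": [0,0,0],"yaw": -8.5}

```text
t: 2.1
ee_pos: [0.4577, -0.0829, 0.2469]
tcp_rot: [-179.9, -0.0, 96.8]
force: [0.5, 0.8, 0.6]
grip_width: 0.0597
grip_force: 0.0
```

```bash
python3 - <<'E'
from h import *
s=manip.state(); p,d=manip.capture("wrist"); cv2.imwrite("pics/w1.png",p[...,::-1]); i=manip.camera_info("wrist"); print(i,s["ee_pos"],s["tcp_rot"])
np.savez("w1.npz",p=p,d=d)
from scipy.spatial.transform import Rotation as Ro
v,u=np.mgrid[:384,:512]; a=(u-i["cx"])/i["fx"]; b=(v-i["cy"])/i["fy"]; r=np.hypot(a,b)+1e-9
k=np.tan(np.minimum(r,1.4))/r; P=np.stack([a*k*d,b*k*d,d],-1)
T=i["tool_from_camera"]; W=(P@T[:3,:3].T+T[:3,3])@Ro.from_euler("xyz",s["tcp_rot"],degrees=True).as_matrix().T+s["ee_pos"]
X,Y,Z=[W[...,j] for j in range(3)]
m=big((Z>.12)&(Z<.145)&(X>.38)&(X<.54)&(Y>-.2)&(Y<.05)&(d>0)&(p.max(-1)<90)); q=W[m]
print(m.sum(),np.percentile(q[:,2],[10,50,90]),cv2.minAreaRect((q[:,:2]*1000).astype(np.float32)))
E
```

```text
{'fx': 297.3186396354542, 'fy': 297.3186396354542, 'cx': 249.819813062243, 'cy': 194.45024205063478, 'tool_from_camera': array([[-2.73483285e-04, -9.61447379e-01, -2.74988842e-01,
         6.92873167e-02],
       [ 9.99999955e-01, -2.96265072e-04,  4.13107847e-05,
         8.84207412e-06],
       [-1.21187735e-04, -2.74988819e-01,  9.61447417e-01,
        -1.41740738e-01],
       [ 0.00000000e+00,  0.00000000e+00,  0.00000000e+00,
         1.00000000e+00]])} [ 0.45771624 -0.08291832  0.24685538] [-1.79940929e+02 -1.95392573e-02  9.68075327e+01]
1675 [0.12929217 0.13073887 0.13177847] ((458.7139587402344, -79.70248413085938), (13.463969230651855, 114.40097045898438), 6.587427139282227)
```

View pics/w1.png

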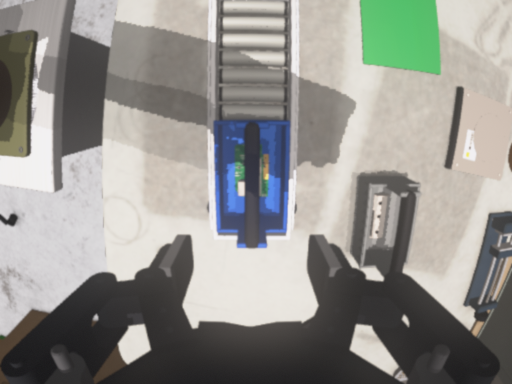

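The wrist view shows the blue tote under the gripper with its bar on the centre column (252, 125–245). The bar is at (458.7, -80) and its top is at z 131, so all three views agree. I go down over it.

carry_out:
  moves:
    - {"dp": [2,1,20],"yaw": 0}
    - {"dp": [0,0,20],"yaw": 0}
    - {"dp": [0,0,20],"yaw": 0}
    - {"dp": [0,0,20],"yaw": 0}
    - {"dp": [0,0,20],"yaw": 0}
    - {"dp": [0,0,20],"yaw": 0}
    - {"dp": [0,0,14],"yaw": 0}
    - {"dp": [0,0,8],"yaw": 0}

```text
t: 3.15
ee_pos: [0.4585, -0.0808, 0.1045]
tcp_rot: [-179.9, -0.0, 96.5]
force: [0.5, 0.2, 0.7]
grip_width: 0.0601
grip_force: 0.0
```

carry_out:
  moves:
    - {"dp": [0,0,0],"yaw": 0}
    - {"dp": [0,0,0],"yaw": 0}
    - {"dp": [0,0,0],"yaw": 0}
    - {"dp": [0,0,0],"yaw": 0}
    - {"dp": [0,0,0],"yaw": 0}
    - {"dp": [0,0,0],"yaw": 0}
    - {"dp": [0,0,0],"yaw": 0}
    - {"dp": [0,0,0],"yaw": 0}
  hand: 8
  force: 40

```text
t: 4.15
ee_pos: [0.4592, -0.081, 0.1059]
tcp_rot: [179.9, 0.0, 96.5]
force: [-1.1, 0.4, 5.9]
grip_width: 0.0131
grip_force: 41.6
```

The bar is gripped (13 mm opening, 41 N). I roll it along the track.

carry_out:
  moves:
    - {"dp": [8,0,0],"yaw": 0}
    - {"dp": [13,0,0],"yaw": 0}
    - {"dp": [15,0,0],"yaw": 0}
    - {"dp": [15,0,0],"yaw": 0}
    - {"dp": [15,0,0],"yaw": 0}
    - {"dp": [15,0,0],"yaw": 0}
    - {"dp": [13,0,0],"yaw": 0}
    - {"dp": [6,0,0],"yaw": 0}

```text
t: 5.15
ee_pos: [0.4481, 0.019, 0.106]
tcp_rot: [179.9, 0.0, 96.6]
force: [-1.7, -1.4, 5.0]
grip_width: 0.0135
grip_force: 41.5
```

carry_out:
  moves:
    - {"dp": [8,0,0],"yaw": 0}
    - {"dp": [13,0,0],"yaw": 0}
    - {"dp": [15,0,0],"yaw": 0}
    - {"dp": [15,0,0],"yaw": 0}
    - {"dp": [15,0,0],"yaw": 0}
    - {"dp": [15,0,0],"yaw": 0}
    - {"dp": [10,0,0],"yaw": 0}
    - {"dp": [5,0,0],"yaw": 0}

```text
t: 6.15
ee_pos: [0.4373, 0.1146, 0.106]
tcp_rot: [179.9, -0.0, 96.6]
force: [-0.9, -0.2, 5.4]
grip_width: 0.0133
grip_force: 41.6
```

carry_out:
  moves:
    - {"dp": [2,0,0],"yaw": 0}
    - {"dp": [2,0,0],"yaw": 0}
    - {"dp": [2,0,0],"yaw": 0}
    - {"dp": [2,0,0],"yaw": 0}
    - {"dp": [2,0,0],"yaw": 0}
    - {"dp": [0,0,0],"yaw": 0}
    - {"dp": [0,0,0],"yaw": 0}
    - {"dp": [0,0,0],"yaw": 0}

```text
t: 7.15
ee_pos: [0.4362, 0.1243, 0.106]
tcp_rot: [179.9, -0.0, 96.5]
force: [-0.9, 1.2, 5.2]
grip_width: 0.0136
grip_force: 41.5
```

carry_out:
  moves:
    - {"dp": [2,0,0],"yaw": 0}
    - {"dp": [2,0,0],"yaw": 0}
    - {"dp": [2,0,0],"yaw": 0}
    - {"dp": [2,0,0],"yaw": 0}
    - {"dp": [0,0,0],"yaw": 0}
    - {"dp": [0,0,0],"yaw": 0}
    - {"dp": [0,0,0],"yaw": 0}
    - {"dp": [0,0,0],"yaw": 0}

```text
t: 8.15
ee_pos: [0.4354, 0.1323, 0.1059]
tcp_rot: [179.9, -0.1, 96.5]
force: [-1.0, 0.2, 4.9]
grip_width: 0.0139
grip_force: 41.5
```

```bash
python3 - <<'E'
from m import *
for n in ("top","scene"):
    p,d=manip.capture(n); cv2.imwrite(f"pics/{n}2.png",p[...,::-1])
    W=world(n,d); h=cv2.cvtColor(p,cv2.COLOR_RGB2HSV); H,S=h[...,0].astype(int),h[...,1]; X,Y,Z=[W[...,j] for j in range(3)]
    b=(H>105)&(H<130)&(S>120)&(X>.35)&(X<.52)&(Y>0)&(Y<.25)&(Z>.08)&(Z<.1)
    print(n,b.sum(),rect(W[b]))
E
python3 - <<'E'
import cv2
a=cv2.imread('pics/scene2.png')[150:320,200:400]; cv2.imwrite('pics/s2c.png',cv2.resize(a,None,fx=3,fy=3))
E
```

```text
top 193 [array([438.7,  98.1]), array([77.6, 57.2]), np.float64(5.2)]
scene 558 [array([434.3, 133.3]), array([ 76.4, 120. ]), np.float64(6.7)]
```

View pics/s2c.png

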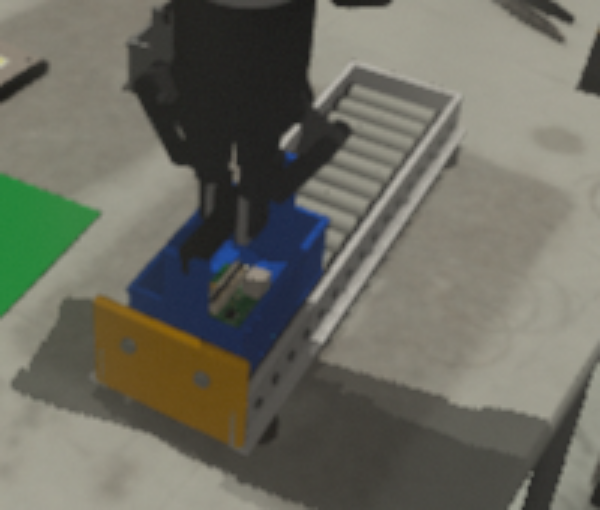

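The tote stands on the rollers almost at the yellow stop (crop (170,370)), with its rim centre at about (434, 133). I creep on until I feel contact.

carry_out:
  moves:
    - {"dp": [1.5,0,0],"yaw": 0}
    - {"dp": [1.5,0,0],"yaw": 0}
    - {"dp": [1,0,0],"yaw": 0}
    - {"dp": [0,0,0],"yaw": 0}
    - {"dp": [0,0,0],"yaw": 0}
    - {"dp": [0,0,0],"yaw": 0}
    - {"dp": [0,0,0],"yaw": 0}
    - {"dp": [0,0,0],"yaw": 0}

```text
t: 9.25
ee_pos: [0.435, 0.1335, 0.106]
tcp_rot: [179.9, 0.3, 96.4]
force: [0.2, -8.7, 7.1]
grip_width: 0.0134
grip_force: 41.8
```

Contact at 8.7 N on the stop. I ease off slightly and lift straight up.

carry_out:
  moves:
    - {"dp": [-2,0,0],"yaw": 0}
    - {"dp": [-1,0,0],"yaw": 0}
    - {"dp": [0,0,0],"yaw": 0}
    - {"dp": [0,0,-4],"yaw": 0}
    - {"dp": [0,0,-8],"yaw": 0}
    - {"dp": [0,0,-12],"yaw": 0}
    - {"dp": [0,0,-12],"yaw": 0}
    - {"dp": [0,0,-8],"yaw": 0}
  force: 60

```text
t: 10.25
ee_pos: [0.435, 0.1329, 0.1505]
tcp_rot: [179.9, -0.0, 96.5]
force: [0.4, 0.6, -2.7]
grip_width: 0.0129
grip_force: 60.1
```

carry_out:
  moves:
    - {"dp": [0,0,-8],"yaw": 0}
    - {"dp": [0,0,-8],"yaw": 0}
    - {"dp": [0,0,-8],"yaw": 0}
    - {"dp": [0,0,-4],"yaw": 0}
    - {"dp": [0,0,0],"yaw": 0}
    - {"dp": [0,0,0],"yaw": 0}
    - {"dp": [0,0,0],"yaw": 0}
    - {"dp": [0,0,0],"yaw": 0}

```text
t: 11.25
ee_pos: [0.4343, 0.1327, 0.1771]
tcp_rot: [-180.0, 0.0, 96.5]
force: [0.5, 0.3, -3.7]
grip_width: 0.0127
grip_force: 60.1
```

```bash
python3 - <<'E'
from m import *
s=manip.state(); print(s["ee_pos"],s["tcp_rot"],s["ft_torque"],s["grip_width"])
for n in ("top","scene"):
    p,d=manip.capture(n); cv2.imwrite(f"pics/{n}3.png",p[...,::-1])
    W=world(n,d); h=cv2.cvtColor(p,cv2.COLOR_RGB2HSV); H,S=h[...,0].astype(int),h[...,1]; X,Y,Z=[W[...,j] for j in range(3)]
    b=(H>105)&(H<130)&(S>120)&(X>.35)&(X<.52)&(Y>0)&(Y<.25)&(Z>.14)&(Z<.17)
    print(n,b.sum(),rect(W[b]), W[b][:,2].max() if b.any() else 0)
    if n=="scene": cv2.imwrite("pics/s3c.png",cv2.resize(p[80:320,150:400,::-1],None,fx=2,fy=2))
E
```

```text
[0.43429883 0.13268176 0.17708484] [-1.79974734e+02  4.33082513e-03  9.65280368e+01] [ 0.01622424 -0.03465829 -0.05194574] 0.012721546242130082
top 261 [array([437.3,  99.8]), array([77.5, 59.3]), np.float64(6.3)] 0.16880955352986943
scene 1074 [array([433.2, 133.6]), array([ 76.5, 120.8]), np.float64(6.7)] 0.16996356627784892
```

View pics/s3c.png

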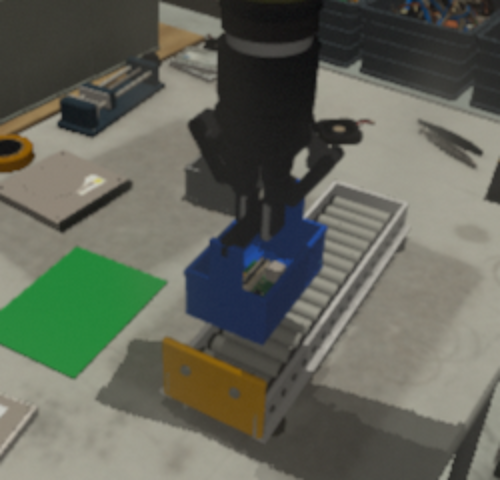

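The tote is lifted, level and clear of the rollers at crop (255,275). The rim centre matches the TCP, and the mat is at (80,310). I carry it across.

carry_out:
  moves:
    - {"dp": [0.5,12,0],"yaw": 0}
    - {"dp": [1.5,22,0],"yaw": 0}
    - {"dp": [2,32,0],"yaw": 0}
    - {"dp": [2,38,0],"yaw": 0}
    - {"dp": [2,38,0],"yaw": 0}
    - {"dp": [2,32,0],"yaw": 0}
    - {"dp": [1.5,24,0],"yaw": 0}
    - {"dp": [1,14.5,0],"yaw": -1.1}

```text
t: 12.35
ee_pos: [0.6464, 0.1696, 0.1764]
tcp_rot: [180.0, 0.0, 97.6]
force: [0.7, -0.0, -2.9]
grip_width: 0.0129
grip_force: 60.1
```

carry_out:
  moves:
    - {"dp": [0,0,10],"yaw": 0}
    - {"dp": [0,0,16],"yaw": 0}
    - {"dp": [0,0,18],"yaw": 0}
    - {"dp": [0,0,18],"yaw": 0}
    - {"dp": [0,0,14],"yaw": 0}
    - {"dp": [0,0,9],"yaw": 0}
    - {"dp": [0,0,5],"yaw": 0}
    - {"dp": [0,0,0],"yaw": 0}

```text
t: 13.35
ee_pos: [0.6441, 0.1693, 0.0872]
tcp_rot: [-180.0, 0.0, 97.6]
force: [-0.7, -0.9, -3.4]
grip_width: 0.0131
grip_force: 60.0
```

carry_out:
  moves:
    - {"dp": [0,0,3],"yaw": 0}
    - {"dp": [0,0,3],"yaw": 0}
    - {"dp": [0,0,3],"yaw": 0}
    - {"dp": [0,0,2],"yaw": 0}
    - {"dp": [0,0,2],"yaw": 0}
    - {"dp": [0,0,2],"yaw": 0}
    - {"dp": [0,0,1],"yaw": 0}
    - {"dp": [0,0,0],"yaw": 0}

```text
t: 14.35
ee_pos: [0.6441, 0.1693, 0.0712]
tcp_rot: [-180.0, 0.0, 97.6]
force: [-0.0, -0.8, -2.6]
grip_width: 0.013
grip_force: 60.1
```

carry_out:
  moves:
    - {"dp": [0,0,0.5],"yaw": 0}
    - {"dp": [0,0,0.5],"yaw": 0}
    - {"dp": [0,0,0.5],"yaw": 0}
    - {"dp": [0,0,0.5],"yaw": 0}
    - {"dp": [0,0,0],"yaw": 0}
    - {"dp": [0,0,0],"yaw": 0}
    - {"dp": [0,0,0],"yaw": 0}
    - {"dp": [0,0,0],"yaw": 0}

```text
t: 15.35
ee_pos: [0.6441, 0.1693, 0.0693]
tcp_rot: [-180.0, -0.0, 97.6]
force: [0.3, 0.0, -2.9]
grip_width: 0.0128
grip_force: 60.2
```

carry_out:
  moves:
    - {"dp": [0,0,0.5],"yaw": 0}
    - {"dp": [0,0,0.5],"yaw": 0}
    - {"dp": [0,0,0.5],"yaw": 0}
    - {"dp": [0,0,0.5],"yaw": 0}
    - {"dp": [0,0,0],"yaw": 0}
    - {"dp": [0,0,0],"yaw": 0}
    - {"dp": [0,0,0],"yaw": 0}
    - {"dp": [0,0,0],"yaw": 0}

```text
t: 16.35
ee_pos: [0.6441, 0.1693, 0.0691]
tcp_rot: [179.9, -0.0, 97.6]
force: [-3.2, -0.8, 7.6]
grip_width: 0.013
grip_force: 61.9
```

It is on the mat (7.6 N upward). I let go and rise.

carry_out:
  moves:
    - {"dp": [0,0,0],"yaw": 0}
    - {"dp": [0,0,0],"yaw": 0}
    - {"dp": [0,0,0],"yaw": 0}
    - {"dp": [0,0,0],"yaw": 0}
    - {"dp": [0,0,0],"yaw": 0}
    - {"dp": [0,0,0],"yaw": 0}
    - {"dp": [0,0,0],"yaw": 0}
    - {"dp": [0,0,0],"yaw": 0}
  hand: 50

```text
t: 17.35
ee_pos: [0.6441, 0.1693, 0.0673]
tcp_rot: [180.0, -0.0, 97.6]
force: [0.2, 0.0, -0.4]
grip_width: 0.0498
grip_force: 0.0
```

carry_out:
  moves:
    - {"dp": [0,0,-8],"yaw": 0}
    - {"dp": [0,0,-14],"yaw": 0}
    - {"dp": [0,0,-20],"yaw": 0}
    - {"dp": [0,0,-20],"yaw": 0}
    - {"dp": [0,0,-20],"yaw": 0}
    - {"dp": [0,0,-20],"yaw": 0}
    - {"dp": [0,0,-20],"yaw": 0}
    - {"dp": [0,0,-10],"yaw": 0}

```text
t: 18.35
ee_pos: [0.645, 0.1695, 0.2019]
tcp_rot: [179.8, -0.0, 97.6]
force: [-0.5, 0.1, -0.6]
grip_width: 0.0499
grip_force: 0.0
```

```bash
python3 - <<'E'
from m import *
for n in ("top","scene"):
    p,d=manip.capture(n)
    W=world(n,d); h=cv2.cvtColor(p,cv2.COLOR_RGB2HSV); H,S=h[...,0].astype(int),h[...,1]; X,Y,Z=[W[...,j] for j in range(3)]
    b=(H>105)&(H<130)&(S>120)&(X>.55)&(X<.75)&(Y>.05)&(Y<.3)&(Z>.04)&(Z<.063)
    print(n,b.sum(),rect(W[b]), np.percentile(W[b][:,2],[50,98]))
    if n=="scene": cv2.imwrite("pics/s4c.png",cv2.resize(p[80:320,100:400,::-1],None,fx=2,fy=2))
print(manip.state()["force"],manip.state()["grip_width"])
E
```

```text
top 354 [array([643.1, 165.7]), array([ 78.2, 118.3]), np.float64(7.5)] [0.05196588 0.0576377 ]
scene 560 [array([641.8, 170.7]), array([ 76.9, 120. ]), np.float64(6.8)] [0.05005996 0.06119339]
[0.51911535 0.16567161 0.38925363] 0.04974599831482536
```

View pics/s4c.png

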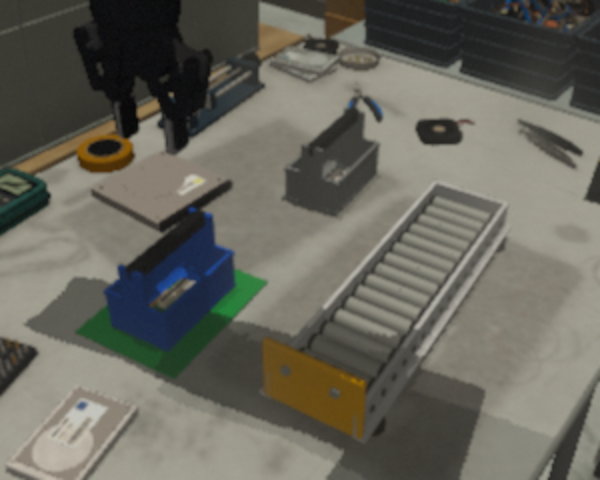

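The blue tote stands upright in the middle of the mat at crop (170,290), within about 2 mm of the mat's middle and 1° of its long side. The gripper is clear, and the grey tote stands at (335,165).

```bash
python3 -c "
from rig import manip
print(manip.close_job())"
```

```text
the job is handed in; nothing more can be done
None
```

I rolled the blue tote against the end stop, lifted it and set it upright on the mat, about 2 mm from the middle and 1° off by camera; I never moved the grey tote, and the job is handed in, with no verdict returned.

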